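# Tumble the settled glaze jar with the hand crank and lock it upright

### The job

The glaze in the jar on the hand-cranked tumbler has settled: pull up the red locking plunger, crank the jar end over end at least two full turns (handle over the top, away from the robot), then stop it upright and push the plunger fully home. Keep an even pace through the heavy part of each turn, never letting it race ahead faster than a turn a second or swing back. The tumbler only stands on rubber feet, so work gently enough not to push it along or lift it, and leave the jars, bowl and cup around it alone.

Things in the scene. Friction and masses are not known exactly. Their poses are not given: they have to be found in the camera images.
- tumbler: Hand-cranked jar tumbler, 5 kg, loose on 4 rubber feet (x = +-115, y = +-80 mm): its feet lift when the handle is pulled up with 15 N or pressed down with 40 N, it slides at 40 N. Origin: centre of its underside, on the table. z up, x away from the robot, y left, turned up to 12 degrees. Base 270 x 250 mm. Uprights at x within 30 mm, y = 79 to 91 mm and -79 to -91 mm, tops 231 mm above the table.
- base_centre (a point): Point on the base's top face, 22 mm up, straight below the shaft. The shaft runs along the tumbler's y axis in bearing blocks clamped 152 to 188 mm above the table; this height differs each time, is not measured and must be seen or felt. A steel yoke on it holds a cream, orange-banded glaze jar with gold lid, which weighs mostly below the shaft.
- below_handle (a point): Point on the table at tumbler y = -172 mm, below the place to grasp the handle: a wooden grip, 26 mm in diameter, level, along the tumbler's y from -118 to -218 mm. It revolves freely on its pin, so the hand need not turn. Its centre line is 75 mm from the shaft's, straight above it at the start. The black crank arm beside it ends at y = -110 mm.
- below_plunger (a point): Point on the base at tumbler x = 0, y = 112 mm, straight below the upright locking plunger (left side). Its red knob is 24 mm in diameter, 28 mm high; when home its top is 140 mm above the shaft's axis. Under it a bracket 26 mm wide along x, top 102 mm above the shaft's axis, then the index disc, radius 75 mm.
- crank (a joint): Turn of crank, shaft and jar (rad), counted over full turns. 0 at the start: jar upright, handle straight up. Grows as the handle goes over the top to the tumbler's +x: the handle is then 75 mm * sin ahead of and 75 mm * cos above the shaft. Lifting the jar takes up to 4 to 9 N at the handle (varies), most at a quarter turn; past half a turn the jar pulls ahead as hard. Let go, it swings upright.
- lock (a joint): Height of the locking plunger (m): 0 fully home, 0.020 fully up. It stays where it is left and moves with about 3 N. The 10 mm round-nosed stem enters a 12 mm notch, 15 mm deep, in the disc's rim: the jar turns only with it more than 0.015 up, and it goes home only with the jar upright within about 3 degrees; 15 N is plenty.
- paint_jar_a: Small dark red paint jar with gold lid, 48 mm in diameter, 55 mm high, standing left of the tumbler; origin at the centre of its underside. Bystander.
- paint_jar_b: Small orange paint jar with gold lid, 48 mm in diameter, 55 mm high, standing left of the tumbler; origin at the centre of its underside. Bystander.
- bowl: White ceramic bowl, 110 mm in diameter, 55 mm high, standing left of the tumbler; origin at the centre of its underside. Bystander.
- cup: Cream ceramic cup, 76 mm in diameter, 75 mm high, standing to the right of the tumbler; origin at the centre of its underside. Bystander.

How it is judged:
On the way, in this order (a step that is already met when the one before it is completed fails the run):
1. the locking plunger is pulled up clear of the disc (value of joint lock above 0.0145 m), for 0.1 s.
2. the jar has been cranked over two full turns (value of joint crank above 12.486 rad), for 0.1 s.
At the end, for the whole second after the job is handed in: the jar is upright (crank within 0.08 rad of two, three or four full turns), the plunger is home (within 2 mm), and the tumbler stands at rest on its feet within 8 mm of where it stood ((value of joint crank between 12.486 and 12.646 rad or value of joint crank between 18.77 and 18.93 rad or value of joint crank between 25.053 and 25.213 rad) and value of joint lock below 0.002 m and distance of tumbler from where it was at the start of the episode below 0.008 m and angle between tumbler's own z axis and vertical below 0.01 rad and linear speed of tumbler below 0.02 m/s); the robot touches nothing.
It fails at once if the tumbler is pushed along the table by more than 8 mm (distance of tumbler from where it was at the start of the episode above 0.008 m).
It fails at once if the tumbler is lifted off its feet (tilted more than 0.01 rad) (angle between tumbler's own z axis and vertical above 0.01 rad).
It fails at once if the crank races ahead faster than a turn a second (velocity of joint crank above 6.3 rad/s).
It fails at once if the crank swings back (velocity of joint crank below -2.5 rad/s).
It fails at once if a bystander is knocked or shifted by more than 15 mm (distance of any of paint_jar_a, paint_jar_b, bowl, cup from where it was at the start of the episode above 0.015 m).
It also fails if it takes over 72 s, if anything falls off the work surface, if the arm or the gripper's body presses on something with over 40 N, if the wrist force passes 120 N, or if a joint passes its speed limit or range.

### The arm

A 7-joint arm with a two-finger parallel gripper is mounted at the origin on the work surface. World frame = base frame: x ahead of the robot, y to its left, z up, the work surface at z = 0. Lengths are in m, angles in rad, forces in N, time in s.
With the tool pointing down it reaches from about 0.425 to 1.025 m from the base axis. Payload 3.6 kg.
Tool frame: the origin (TCP) lies on the centre line of the jaws, within the pads' length; the fingertips stand 14 mm ahead of it and the grasp point (between the pads) lies 5 mm behind it; z points along the fingers, y is the line along which they close (so a half turn about z gives the same grasp; the last joint's range is limited). The gripper opens to 85 mm and grips with 20 to 120 N. Pads are 22 mm wide; open, the fingers measure 114 mm over their backs; the gripper's body (76 mm by 85 mm) begins 54 mm behind the grasp point. The pads swing forward as they close: fully open they stand 13 mm farther back than shut.
Start: joints at [-1.435, 0.591, 0.048, 1.609, -0.033, 0.943, -0.034], TCP at [0.165, 0.706, 0.221] pointing down, gripper open.
Joint ranges: [-2.69, 2.69], [-0.47, 2.24], [-1.27, 1.36], [0.19, 2.51], [-1.53, 4.68], [0.08, 2.07], [-3.09, 3.09]. Speed limits (rad/s): [2.57, 2.57, 3.14, 3.14, 3.14, 3.14, 3.14].

### API

Orientations are given as a 3x3 rotation matrix whose columns are the frame's x, y, z axes.
In Python, from cell import env, vision, job gives the robot as it stands. The module is installed in compiled form; this text tells all that it offers.
- The arm moves only by the tool carry_out, never from a script. Its argument "steps" is a list of rows, each an object of numbers: "x", "y", "z": the shift along the world's x, y, z in m; "twist": the turn about the world's z in degrees. A call has 1 to 10 rows; each row shifts and turns the commanded pose from where the row before left it; what a row does not reach is not made up. A row lasts 1/12 s, in which the tool goes at most 41.7 mm and 7.16 degrees, less where a joint would pass 70% of its speed; a pose out of reach is approached as far as the arm can. A call with a gripper value outside its range is refused whole. "hand" is the opening, from -1 (shut) to 1 (fully open), set as the call begins (left out, the last holds). The fingers move at their own pace and stop on an object; "squeeze" is the grip in N (left out, the last holds). Time passes only in rows, so rows that do not move let the fingers close. It gives the time, the measured TCP pose, the force, the opening and the grip force at its end, in the units of the state.
- env.read_state(): the state, without advancing time (a new reading comes with each control period).
- vision.camera(name): name is "side" or "top" or "wrist"; returns the picture (384x512x3 uint8, red, green, blue); there is no depth.
- vision.camera_params(name): a dict with "intrinsics" (3x3 intrinsics, pixels), "dist_coeffs" ([k1, k2, p1, p2, k3] as OpenCV has them; the pictures are not rectified), "pose" (4x4, takes a point from camera to world coordinates); the wrist camera has in their place "hand_eye" (4x4, takes a point from camera to tool coordinates, whose origin is the TCP and whose axes are the flange's). Camera axes: x right, y down, z forward; pixel columns grow to the right and rows downward; lengths in m; the calibration is good to about 2 mm. A picture is of the moment at which its call begins: read the wrist's pose just before it. camera_params takes no time and is no camera call.
- job.job_done(): hands the job in; it is judged then, once.
The state is a dict: "clock": time; "joint_pos": joint angles; "dq": joint speeds; "joint_efforts": joint torques, N m; "tool_pos": TCP position; "eef_rot": TCP orientation; "ft_force": force on the tool from outside, world axes, zero at the start; "ft_torque": the same for the moment, N m; "finger_gap": finger opening in m; "gripper_force": force on a finger pad.
Only numpy, scipy, OpenCV 4.12 (cv2) and the standard library are available. Lean on these libraries where they do the work, as an engineer would, in place of code of your own. Each camera call takes 0.05 s, during which the arm holds its last target. There are 200 camera calls.

## Working session

There is one attempt and no reset: what is moved stays moved. The work goes in short steps, Python scripts to look and compute and a tool call to move; the robot and the scene stay as the last step left them, time stands still between calls to the robot, and variables do not carry over. Pictures are saved under pics/ and viewed, at most 10 in all, crops included, and the job is handed in when it is done.

Besides the shell and the picture viewer there is one more tool, called as name([rows], argument=value, ...), one row to a line, values as JSON. carry_out: Moves the arm, as the interface text tells. Its arguments: {"type":"object","properties":{"steps":{"type":"array"},"hand":{"type":"number"},"squeeze":{"type":"number"}},"required":["steps"]}

```bash
mkdir -p pics; python3 - <<'E'
from cell import env,vision
import cv2,numpy as np
for n in ["side","top"]:
    im=vision.camera(n); cv2.imwrite(f"pics/{n}0.png",im[...,::-1])
    p=vision.camera_params(n); print(n,np.round(p["intrinsics"],1).tolist(),np.round(p["dist_coeffs"],3),np.round(p["pose"],3).tolist())
s=env.read_state();print(s["clock"],s["tool_pos"],s["eef_rot"],s["ft_force"],s["finger_gap"])
print(np.round(vision.camera_params("wrist")["hand_eye"],3).tolist())
E
```

```text
side [[432.8, 0.0, 253.6], [0.0, 432.8, 192.6], [0.0, 0.0, 1.0]] [-0.044  0.     0.     0.     0.   ] [[0.766, -0.5, 0.405, 0.098], [-0.643, -0.59, 0.488, -0.529], [-0.005, -0.634, -0.773, 0.985], [0.0, 0.0, 0.0, 1.0]]
top [[401.7, 0.0, 253.6], [0.0, 401.7, 181.1], [0.0, 0.0, 1.0]] [0.045 0.    0.    0.    0.   ] [[-0.015, -0.982, 0.188, 0.332], [-1.0, 0.017, 0.013, -0.026], [-0.016, -0.188, -0.982, 1.161], [0.0, 0.0, 0.0, 1.0]]
0.1 [0.16494541 0.70517145 0.22025918] [[-9.73735620e-01  2.27681421e-01 -3.35712988e-04]
 [ 2.27681628e-01  9.73733497e-01 -2.03775952e-03]
 [-1.37065003e-04 -2.06067471e-03 -9.99997867e-01]] [-0.13856551  0.31760701  0.46627353] 0.08552713466116074
[[0.0, -0.948, -0.319, 0.081], [1.0, -0.0, 0.001, 0.0], [-0.001, -0.319, 0.948, -0.152], [0.0, 0.0, 0.0, 1.0]]
```

View pics/side0.png

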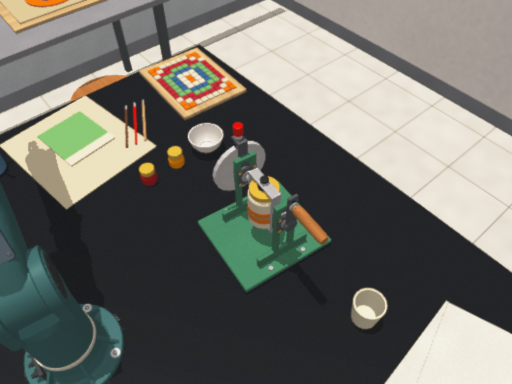

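View pics/top0.png

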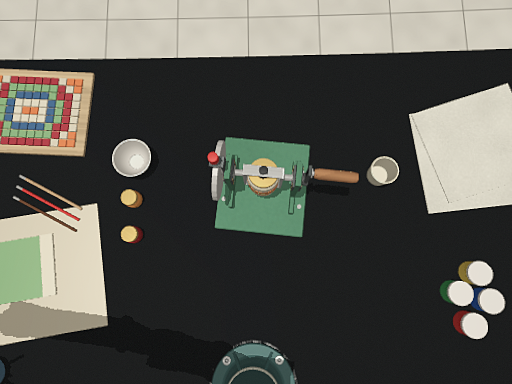

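```bash
cat > h.py <<'E'
import cv2,numpy as np
from cell import env,vision
def ray(n,uv):
    p=vision.camera_params(n);K=np.array(p["intrinsics"]);T=np.array(p["pose"]) if n!="wrist" else p["T"]
    q=cv2.undistortPoints(np.float64(uv).reshape(-1,1,2),K,np.array(p["dist_coeffs"])).reshape(-1,2)
    d=np.c_[q,np.ones(len(q))]@T[:3,:3].T
    return T[:3,3],d
def plane(n,uv,z):
    o,d=ray(n,uv); return o+d*((z-o[2])/d[:,2])[:,None]
def tri(a,ua,b,ub):
    o,d=ray(a,ua);p,e=ray(b,ub);d=d[0];e=e[0]
    s=np.linalg.lstsq(np.c_[d,-e],p-o,rcond=None)[0]
    A=o+s[0]*d;B=p+s[1]*e
    return (A+B)/2,np.linalg.norm(A-B)
def big(m):
    n,l,st,c=cv2.connectedComponentsWithStats(m.astype(np.uint8)); i=1+np.argmax(st[1:,4]); return l==i
E
python3 - <<'E'
from h import *
R={}
for n in ["side","top"]:
    im=cv2.imread(f"pics/{n}0.png");hsv=cv2.cvtColor(im,cv2.COLOR_BGR2HSV);h,s,v=hsv[...,0],hsv[...,1],hsv[...,2]
    roi=np.zeros(h.shape,bool)
    if n=="side": roi[115:290,190:335]=1
    else: roi[130:245,195:365]=1
    red=big(roi&((h<4)|(h>174))&(s>180)&(v>90))
    wood=roi&(h>=5)&(h<16)&(s>100)&(v>60)
    wr=roi.copy(); wr[:, :(288 if n=="side" else 305)]=0
    wood=big(wood&wr)
    g=big(roi&(h>55)&(h<90)&(s>60)&(v>40))
    def cen(m): y,x=np.nonzero(m);return np.array([x.mean(),y.mean()]),m.sum(),(x.min(),x.max(),y.min(),y.max())
    R[n]=(cen(red)[0],cen(wood)[0]);print(n,"red",cen(red),"wood",cen(wood))
    y,x=np.nonzero(wood);pc=np.c_[x,y]-cen(wood)[0];ax=np.linalg.svd(pc,full_matrices=False)[2][0];t=pc@ax;print("ends",cen(wood)[0]+ax*t.min(),cen(wood)[0]+ax*t.max())
    c=max(cv2.findContours(g.astype(np.uint8),0,1)[0],key=cv2.contourArea)
    if n=="top":
        P=plane(n,c.reshape(-1,2),.022);r=cv2.minAreaRect(np.float32(P[:,:2]*1000));print("base",r,plane(n,[[265,187]],.022)); print(cv2.boxPoints(r))
    print("quad",cv2.approxPolyDP(cv2.convexHull(c),8,True).reshape(-1,2).tolist())
k,e=tri("side",R["side"][0],"top",R["top"][0]);print("knob",k,e)
w,e=tri("side",R["side"][1],"top",R["top"][1]);print("grip",w,e)
E
```

```text
side red (array([237.53488372, 128.54263566]), np.int64(129), (np.int64(233), np.int64(242), np.int64(122), np.int64(135))) wood (array([309.77570093, 223.76448598]), np.int64(535), (np.int64(292), np.int64(327), np.int64(205), np.int64(243)))
ends [294.15844979 206.77351068] [325.41540093 240.77988478]
quad [[253, 151], [331, 240], [243, 289], [197, 221], [233, 160]]
top red (array([214.2962963 , 160.77777778]), np.int64(27), (np.int64(208), np.int64(218), np.int64(156), np.int64(163))) wood (array([336.0513834 , 175.26284585]), np.int64(506), (np.int64(314), np.int64(358), np.int64(168), np.int64(182)))
ends [313.69490848 172.95331681] [358.25244366 177.55631982]
base ((537.6978149414062, -37.07508850097656), (250.54696655273438, 271.9709167480469), 83.07589721679688) [[ 0.53287372 -0.04342659  0.022     ]]
[[ 387.60187 -145.04126]
 [ 657.58923 -177.82857]
 [ 687.79376   70.89108]
 [ 417.8064   103.67839]]
quad [[226, 137], [309, 145], [302, 236], [214, 227]]
knob [0.544816   0.06949069 0.30774602] 0.004792049502178896
grip [ 0.51766109 -0.20417587  0.24978868] 0.0006614177207368121
```

carry_out([
  {"x": 0.019,"y": -0.031,"z": 0.018,"twist": -7},
  {"x": 0.019,"y": -0.031,"z": 0.018,"twist": -7},
  {"x": 0.019,"y": -0.031,"z": 0.018,"twist": -7},
  {"x": 0.019,"y": -0.031,"z": 0.018,"twist": -7},
  {"x": 0.019,"y": -0.031,"z": 0.018,"twist": -7},
  {"x": 0.019,"y": -0.031,"z": 0.018,"twist": -7},
  {"x": 0.019,"y": -0.031,"z": 0.018,"twist": -7},
  {"x": 0.019,"y": -0.031,"z": 0.018,"twist": -7},
  {"x": 0.019,"y": -0.031,"z": 0.018,"twist": -7},
  {"x": 0.019,"y": -0.031,"z": 0.018,"twist": -7},
], hand=1)

```text
clock: 0.93
tool_pos: [0.3555, 0.3939, 0.4018]
eef_rot: [[-0.113, 0.994, -0.001], [0.994, 0.113, -0.0], [-0.0, -0.001, -1.0]]
ft_force: [0.4, 0.4, 0.5]
finger_gap: 0.0852
gripper_force: 0.0
```

carry_out([
  {"x": 0.0195,"y": -0.032,"twist": -6.7},
  {"x": 0.0195,"y": -0.032,"twist": -6.7},
  {"x": 0.0195,"y": -0.032},
  {"x": 0.0195,"y": -0.032},
  {"x": 0.0195,"y": -0.032},
  {"x": 0.0195,"y": -0.032},
  {"x": 0.0195,"y": -0.032},
  {"x": 0.0195,"y": -0.032},
  {"x": 0.0195,"y": -0.032},
  {"x": 0.0195,"y": -0.032},
])

```text
invalid input at $.steps[0]: expected keys x, y, z, twist
```

```bash
cat >> h.py <<'E'
def wrist():
    s=env.read_state(); im=vision.camera("wrist")[...,::-1].copy()
    T=np.eye(4);T[:3,:3]=s["eef_rot"];T[:3,3]=s["tool_pos"]
    p=vision.camera_params("wrist"); p["T"]=T@np.array(p["hand_eye"])
    o=vision.camera_params
    vision.camera_params=lambda n:p if n=="wrist" else o(n)
    return im,s
E
python3 - <<'E'
from h import *
im,s=wrist();cv2.imwrite("pics/w1.png",im);print(s["tool_pos"],s["clock"],s["joint_pos"],s["ft_force"])
hsv=cv2.cvtColor(im,cv2.COLOR_BGR2HSV);h,sa,v=hsv[...,0],hsv[...,1],hsv[...,2]
m=big(((h<5)|(h>174))&(sa>180)&(v>70));y,x=np.nonzero(m);print(x.min(),x.max(),y.min(),y.max(),m.sum())
c=[x.mean(),y.mean()]
for z in (.310,.315,.320):print(z,plane("wrist",[c],z),plane("wrist",[[x.min(),c[1]],[x.max(),c[1]]],z)[:,:2].tolist())
E
```

```text
[0.35551555 0.3938628  0.40177261] 0.9333 [-1.28815975  0.1742699   0.43451105  1.83501835 -0.08028508  1.15025161
 -0.71327833] [0.43931344 0.42385638 0.48998366]
346 403 0 70 1006
0.31 [[0.42463108 0.53188327 0.31      ]] [[0.4049325859122356, 0.5294650589071237], [0.4463776124833075, 0.5346098564193803]]
0.315 [[0.42303557 0.53073058 0.315     ]] [[0.40374187616966567, 0.5283620683808965], [0.4443352028762165, 0.5334011397371652]]
0.32 [[0.42144005 0.5295779  0.32      ]] [[0.4025511664270957, 0.5272590778546693], [0.4422927932691255, 0.5321924230549501]]
```

View pics/w1.png

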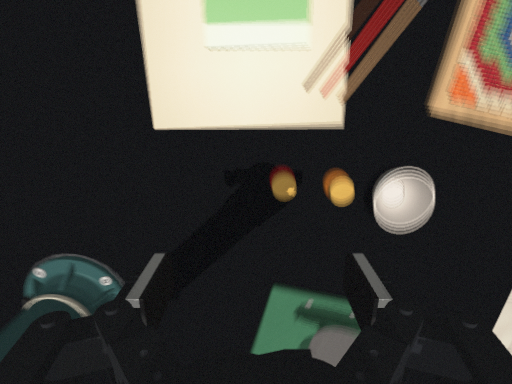

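The second move was refused because each row must give all four keys, so this picture was taken from the halfway point. It shows the paint jars at (285,185) and (340,188), the bowl at (404,200), and only the edge of the tumbler at the bottom.

carry_out([
  {"x": 0.0195,"y": -0.032,"z": 0,"twist": -6.7},
  {"x": 0.0195,"y": -0.032,"z": 0,"twist": -6.7},
  {"x": 0.0195,"y": -0.032,"z": 0,"twist": 0},
  {"x": 0.0195,"y": -0.032,"z": 0,"twist": 0},
  {"x": 0.0195,"y": -0.032,"z": 0,"twist": 0},
  {"x": 0.0195,"y": -0.032,"z": 0,"twist": 0},
  {"x": 0.0195,"y": -0.032,"z": 0,"twist": 0},
  {"x": 0.0195,"y": -0.032,"z": 0,"twist": 0},
  {"x": 0.0195,"y": -0.032,"z": 0,"twist": 0},
  {"x": 0.0195,"y": -0.032,"z": 0,"twist": 0},
])

```text
clock: 1.82
tool_pos: [0.5504, 0.0746, 0.4009]
eef_rot: [[0.113, 0.994, -0.001], [0.994, -0.113, 0.0], [0.0, -0.001, -1.0]]
ft_force: [1.1, 1.1, 0.3]
finger_gap: 0.0854
gripper_force: 0.0
```

carry_out([
  {"x": 0,"y": 0,"z": 0,"twist": 0},
  {"x": 0,"y": 0,"z": 0,"twist": 0},
  {"x": 0,"y": 0,"z": 0,"twist": 0},
])

```text
clock: 2.07
tool_pos: [0.5497, 0.0766, 0.4007]
eef_rot: [[0.114, 0.993, -0.001], [0.993, -0.114, 0.0], [0.0, -0.001, -1.0]]
ft_force: [0.2, 0.7, 0.4]
finger_gap: 0.0852
gripper_force: 0.0
```

```bash
python3 - <<'E'
from h import *
im,s=wrist();cv2.imwrite("pics/w2.png",im);print(s["tool_pos"],s["eef_rot"][0],s["clock"],s["joint_pos"],s["ft_force"])
hsv=cv2.cvtColor(im,cv2.COLOR_BGR2HSV);h,sa,v=hsv[...,0],hsv[...,1],hsv[...,2]
m=big(((h<5)|(h>174))&(sa>180)&(v>70));y,x=np.nonzero(m);print(x.min(),x.max(),y.min(),y.max(),m.sum())
c=[x.mean(),y.mean()]
for z in (.310,.315,.320):print(z,plane("wrist",[c],z),plane("wrist",[[x.min(),c[1]],[x.max(),c[1]]],z)[:,:2].tolist())
E
```

```text
[0.54965499 0.07664824 0.40069274] [ 0.11393464  0.99348725 -0.00140617] 2.0667 [-0.76769649  0.24100014  0.68732601  1.79626353 -0.16621489  1.16403917
 -0.1424074 ] [0.17189971 0.6637187  0.42519106]
249 275 177 207 605
0.31 [[0.55361026 0.0798584  0.31      ]] [[0.5427596963436703, 0.08109828888095885], [0.564697647553659, 0.07859169026670919]]
0.315 [[0.55373945 0.08147975 0.315     ]] [[0.5431128145007225, 0.08269405014744641], [0.564598034109348, 0.08023917999196399]]
0.32 [[0.55386865 0.0831011  0.32      ]] [[0.5434659326577747, 0.08428981141393396], [0.564498420665037, 0.08188666971721882]]
```

View pics/w2.png

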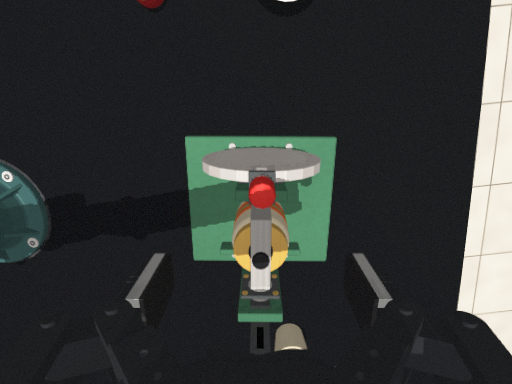

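Knob at pixel (262,193), x ≈ 0.5535, with the jar and disc under it. I'll shut the fingers and tap the knob's top to get the shaft height.

carry_out([
  {"x": 0.002,"y": 0,"z": -0.008,"twist": 0},
  {"x": 0.0015,"y": 0,"z": -0.008,"twist": 0},
  {"x": 0,"y": 0,"z": -0.008,"twist": 0},
  {"x": 0,"y": 0,"z": -0.008,"twist": 0},
  {"x": 0,"y": 0,"z": -0.008,"twist": 0},
  {"x": 0,"y": 0,"z": -0.008,"twist": 0},
  {"x": 0,"y": 0,"z": -0.008,"twist": 0},
  {"x": 0,"y": 0,"z": -0.004,"twist": 0},
  {"x": 0,"y": 0,"z": 0,"twist": 0},
  {"x": 0,"y": 0,"z": 0,"twist": 0},
], hand=-1, squeeze=20)

```text
clock: 2.95
tool_pos: [0.5536, 0.0758, 0.3412]
eef_rot: [[0.115, 0.993, -0.0], [0.993, -0.115, -0.0], [-0.0, -0.0, -1.0]]
ft_force: [0.5, 0.4, -0.0]
finger_gap: 0.0004
gripper_force: 0.0
```

carry_out([
  {"x": 0,"y": 0,"z": -0.003,"twist": 0},
  {"x": 0,"y": 0,"z": -0.003,"twist": 0},
  {"x": 0,"y": 0,"z": -0.003,"twist": 0},
  {"x": 0,"y": 0,"z": 0,"twist": 0},
])

```text
clock: 3.28
tool_pos: [0.5533, 0.076, 0.3318]
eef_rot: [[0.114, 0.993, -0.001], [0.993, -0.114, -0.0], [-0.0, -0.001, -1.0]]
ft_force: [-0.1, -0.4, -0.5]
finger_gap: 0.0001
gripper_force: 0.0
```

carry_out([
  {"x": 0,"y": 0,"z": -0.002,"twist": 0},
  {"x": 0,"y": 0,"z": -0.002,"twist": 0},
  {"x": 0,"y": 0,"z": 0,"twist": 0},
])

```text
clock: 3.53
tool_pos: [0.5534, 0.076, 0.3279]
eef_rot: [[0.114, 0.993, -0.001], [0.993, -0.114, -0.0], [-0.0, -0.001, -1.0]]
ft_force: [-0.4, 0.5, -0.2]
finger_gap: 0.0002
gripper_force: 0.0
```

carry_out([
  {"x": 0,"y": 0,"z": -0.002,"twist": 0},
  {"x": 0,"y": 0,"z": 0,"twist": 0},
])

```text
clock: 3.7
tool_pos: [0.5535, 0.076, 0.326]
eef_rot: [[0.114, 0.993, -0.0], [0.993, -0.114, -0.0], [-0.0, -0.0, -1.0]]
ft_force: [0.6, 0.1, -0.5]
finger_gap: -0.0001
gripper_force: 0.0
```

carry_out([
  {"x": 0,"y": 0,"z": -0.002,"twist": 0},
  {"x": 0,"y": 0,"z": 0,"twist": 0},
])

```text
clock: 3.87
tool_pos: [0.5534, 0.076, 0.324]
eef_rot: [[0.114, 0.993, -0.001], [0.993, -0.114, -0.0], [-0.0, -0.0, -1.0]]
ft_force: [-0.6, -0.7, 0.1]
finger_gap: -0.0
gripper_force: 0.0
```

carry_out([
  {"x": 0,"y": 0,"z": -0.002,"twist": 0},
  {"x": 0,"y": 0,"z": 0,"twist": 0},
])

```text
clock: 4.03
tool_pos: [0.5534, 0.076, 0.322]
eef_rot: [[0.114, 0.993, -0.001], [0.993, -0.114, -0.0], [-0.0, -0.001, -1.0]]
ft_force: [0.2, 0.3, 0.6]
finger_gap: -0.0003
gripper_force: 0.0
```

carry_out([
  {"x": 0,"y": 0,"z": -0.002,"twist": 0},
  {"x": 0,"y": 0,"z": 0,"twist": 0},
])

```text
clock: 4.2
tool_pos: [0.5534, 0.076, 0.32]
eef_rot: [[0.114, 0.993, -0.001], [0.993, -0.114, -0.0], [-0.0, -0.0, -1.0]]
ft_force: [0.5, -0.6, -0.2]
finger_gap: 0.0
gripper_force: 0.0
```

carry_out([
  {"x": 0,"y": 0,"z": -0.002,"twist": 0},
  {"x": 0,"y": 0,"z": 0,"twist": 0},
])

```text
clock: 4.37
tool_pos: [0.5534, 0.0759, 0.318]
eef_rot: [[0.114, 0.993, -0.001], [0.993, -0.114, -0.0], [-0.0, -0.001, -1.0]]
ft_force: [0.3, 0.2, 0.9]
finger_gap: 0.0001
gripper_force: 0.0
```

carry_out([
  {"x": 0,"y": 0,"z": -0.002,"twist": 0},
  {"x": 0,"y": 0,"z": 0,"twist": 0},
])

```text
clock: 4.53
tool_pos: [0.5534, 0.0759, 0.316]
eef_rot: [[0.114, 0.993, -0.001], [0.993, -0.114, -0.0], [-0.0, -0.0, -1.0]]
ft_force: [0.9, -0.2, 0.5]
finger_gap: 0.0
gripper_force: 0.0
```

carry_out([
  {"x": 0,"y": 0,"z": -0.002,"twist": 0},
  {"x": 0,"y": 0,"z": 0,"twist": 0},
])

```text
clock: 4.7
tool_pos: [0.5534, 0.076, 0.3139]
eef_rot: [[0.114, 0.993, -0.001], [0.993, -0.114, -0.0], [-0.0, -0.001, -1.0]]
ft_force: [0.2, 0.3, 0.1]
finger_gap: -0.0001
gripper_force: 0.0
```

```bash
python3 - <<'E'
from h import *
im,s=wrist()
sd=vision.camera("side")[...,::-1]
a=cv2.resize(im[150:350,156:356],(400,400));b=cv2.resize(sd[90:190,190:290],(400,400))
cv2.imwrite("pics/c1.png",np.hstack([a,b]))
E
```

```text
(no output)
```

View pics/c1.png

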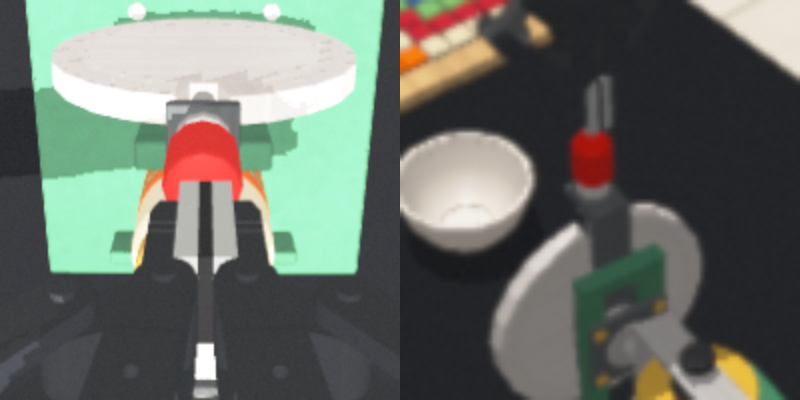

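The closed tips (left view, around (205,190)) are just above the knob's top and over its near half. No contact yet, so I go on down.

carry_out([
  {"x": 0,"y": 0,"z": -0.002,"twist": 0},
  {"x": 0,"y": 0,"z": 0,"twist": 0},
])

```text
clock: 4.97
tool_pos: [0.5535, 0.0759, 0.312]
eef_rot: [[0.114, 0.993, -0.0], [0.993, -0.114, -0.0], [-0.0, -0.0, -1.0]]
ft_force: [0.1, 0.4, 0.4]
finger_gap: 0.0001
gripper_force: 0.0
```

carry_out([
  {"x": 0,"y": 0,"z": -0.002,"twist": 0},
  {"x": 0,"y": 0,"z": 0,"twist": 0},
])

```text
clock: 5.13
tool_pos: [0.5534, 0.0759, 0.3099]
eef_rot: [[0.114, 0.993, -0.001], [0.993, -0.114, -0.0], [-0.0, -0.001, -1.0]]
ft_force: [0.7, 0.0, -0.6]
finger_gap: -0.0006
gripper_force: 0.0
```

carry_out([
  {"x": 0,"y": 0,"z": -0.002,"twist": 0},
  {"x": 0,"y": 0,"z": 0,"twist": 0},
])

```text
clock: 5.3
tool_pos: [0.5534, 0.076, 0.3079]
eef_rot: [[0.114, 0.993, -0.001], [0.993, -0.114, -0.0], [-0.0, -0.001, -1.0]]
ft_force: [0.2, 1.0, -0.7]
finger_gap: -0.0002
gripper_force: 0.0
```

```bash
python3 - <<'E'
from h import *
for a,b in [((331,240),(309,145)),((243,289),(302,236)),((197,221),(214,227))]:
    print(*tri("side",[a],"top",[b]))
im=vision.camera("side")[...,::-1].copy();tp=vision.camera("top")[...,::-1].copy()
# project expected points
for n,I in(("side",im),("top",tp)):
    p=vision.camera_params(n);Ti=np.linalg.inv(np.array(p["pose"]))
    for P,c in [((.5535,.076,.294),(0,255,0)),((.551,.074,.294),(255,0,0)),((.551,.074,.315),(255,255,0)),((.5177,-.204,.229),(255,0,255)),((.5177,-.204,.25),(0,255,255))]:
        q=cv2.projectPoints(np.float64([P]),cv2.Rodrigues(Ti[:3,:3])[0],Ti[:3,3],np.array(p["intrinsics"]),np.array(p["dist_coeffs"]))[0][0,0];print(n,P,q)
b=cv2.resize(im[100:260,200:360],(560,560),interpolation=0)
cv2.imwrite("pics/c2.png",np.hstack([b,cv2.resize(tp[130:200,195:225],(240,560),interpolation=0)]))
E
```

```text
[ 0.65714077 -0.17538369  0.0164122 ] 0.0002622492650568686
[ 0.38796215 -0.14184664  0.02978433] 0.007294301844394722
[0.42054652 0.10336343 0.01956747] 0.0006220822845368683
side (0.5535, 0.076, 0.294) [237.89828892 130.12569313]
side (0.551, 0.074, 0.294) [237.59915617 131.03950709]
side (0.551, 0.074, 0.315) [237.29818739 124.26799761]
side (0.5177, -0.204, 0.229) [308.63387745 229.43882702]
side (0.5177, -0.204, 0.25) [309.58590626 223.68944208]
top (0.5535, 0.076, 0.294) [212.5688447  157.54254229]
top (0.551, 0.074, 0.294) [213.46329817 158.61901947]
top (0.551, 0.074, 0.315) [212.35782871 156.26684563]
top (0.5177, -0.204, 0.229) [334.40265121 176.91220342]
top (0.5177, -0.204, 0.25) [336.06120148 175.10277642]
```

View pics/c2.png

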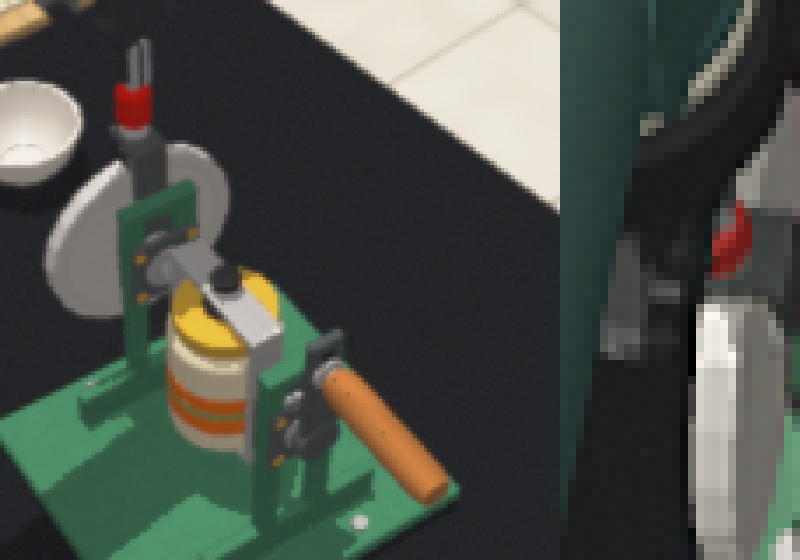

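carry_out([
  {"x": 0,"y": 0,"z": -0.002,"twist": 0},
  {"x": 0,"y": 0,"z": 0,"twist": 0},
])

```text
clock: 5.57
tool_pos: [0.5535, 0.076, 0.306]
eef_rot: [[0.114, 0.993, -0.0], [0.993, -0.114, -0.0], [-0.0, -0.0, -1.0]]
ft_force: [0.2, -0.0, 0.3]
finger_gap: 0.0002
gripper_force: 0.0
```

```bash
python3 - <<'E'
from h import *
im,s=wrist();p=vision.camera_params("wrist");print(s["ft_force"],s["tool_pos"])
K=np.array(p["intrinsics"]);D=np.array(p["dist_coeffs"])
def pr(P,T): 
    Ti=np.linalg.inv(T);return cv2.projectPoints(np.float64(P),cv2.Rodrigues(Ti[:3,:3])[0],Ti[:3,3],K,D)[0][:,0].round(1).tolist()
print("tips",pr([[0,0,.014],[.011,0,.014],[-.011,0,.014],[0,0,0]],np.array(p["hand_eye"])))
for zt in(.292,.316):
    z=zt; print(zt,"knob top c,edge+y,edge-y,bottom+y",pr([[.551,.074,z],[.551,.086,z],[.551,.062,z],[.551,.086,z-.028]],p["T"]))
cv2.imwrite("pics/w3.png",cv2.resize(im[180:300,180:340],(800,600),interpolation=0))
E
```

```text
[ 0.22802838 -0.04319937  0.25868471] [0.55345854 0.07595475 0.30601199]
tips [[257.2, 237.0], [257.2, 220.4], [257.3, 252.9], [257.2, 248.1]]
0.292 knob top c,edge+y,edge-y,bottom+y [[253.6, 240.3], [251.2, 222.4], [255.9, 257.4], [252.2, 206.0]]
0.316 knob top c,edge+y,edge-y,bottom+y [[253.0, 260.8], [250.2, 240.9], [255.6, 279.7], [251.4, 219.8]]
```

View pics/w3.png

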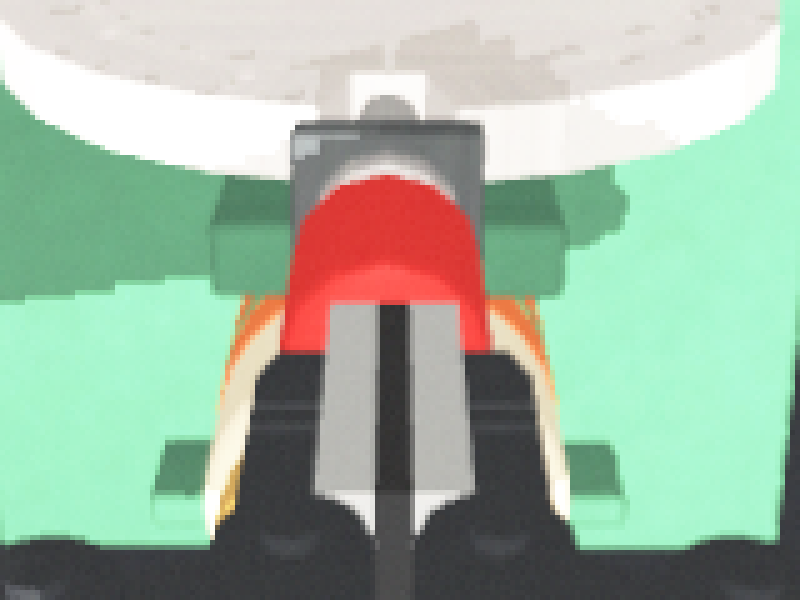

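The tips (row 303 of this enlargement, about row 241 in the image) still hide the knob's top, so the shut tips sit roughly at TCP height rather than 14 mm ahead. The knob's top is therefore near z ≈ 0.306. I keep tapping down.

carry_out([
  {"x": 0,"y": 0,"z": -0.002,"twist": 0},
  {"x": 0,"y": 0,"z": 0,"twist": 0},
])

```text
clock: 5.78
tool_pos: [0.5535, 0.076, 0.304]
eef_rot: [[0.114, 0.993, -0.0], [0.993, -0.114, -0.0], [-0.0, -0.0, -1.0]]
ft_force: [-1.1, 0.0, -0.5]
finger_gap: -0.0001
gripper_force: 0.0
```

carry_out([
  {"x": 0,"y": 0,"z": -0.002,"twist": 0},
  {"x": 0,"y": 0,"z": 0,"twist": 0},
])

```text
clock: 5.95
tool_pos: [0.5534, 0.076, 0.3019]
eef_rot: [[0.114, 0.993, -0.001], [0.993, -0.114, -0.0], [-0.0, -0.001, -1.0]]
ft_force: [0.1, -0.5, -0.4]
finger_gap: -0.0
gripper_force: 0.0
```

carry_out([
  {"x": 0,"y": 0,"z": -0.002,"twist": 0},
  {"x": 0,"y": 0,"z": 0,"twist": 0},
])

```text
clock: 6.12
tool_pos: [0.5538, 0.076, 0.3016]
eef_rot: [[0.114, 0.993, -0.0], [0.993, -0.114, 0.001], [0.001, -0.0, -1.0]]
ft_force: [-3.6, -0.1, 8.7]
finger_gap: 0.0
gripper_force: 4.1
```

```bash
python3 - <<'E'
from h import *
im=cv2.imread("pics/w2.png");p=vision.camera_params("wrist");K=np.array(p["intrinsics"]);print(K[0],p["dist_coeffs"])
R=np.array([[.114,.9935,-.001],[.9935,-.114,0],[0,-.001,-1]]);T=np.eye(4);T[:3,:3]=R;T[:3,3]=[.5497,.0766,.4007];p["T"]=T@np.array(p["hand_eye"])
vision.camera_params=lambda n:p
hsv=cv2.cvtColor(im,cv2.COLOR_BGR2HSV)
for r in range(155,182,4):
    c=np.nonzero((hsv[r,190:335,1]<60)&(hsv[r,190:335,2]>70))[0]+190
    o,d=ray("wrist",[[c.min(),r],[c.max(),r]])
    # intersect with disc plane: tumbler y=yd, plane normal n
    n=np.array([.12,.993,0]);
    for yd in (.100,.112):
        q=np.array([.5377,-.0371,0])+n*yd; P=o+d*(((q-o)@n)/(d@n))[:,None]; print(r,c.min(),c.max(),yd,np.round(P[:,2],4),"width",round(np.linalg.norm(P[0]-P[1]),4), end=" | ")
    print()
m=big(((hsv[...,0]<5)|(hsv[...,0]>174))&(hsv[...,1]>150)&(hsv[...,2]>50));print([(r,np.nonzero(m[r])[0].min(),np.nonzero(m[r])[0].max()) for r in range(174,212,2) if m[r].any()])
E
```

```text
[299.98523698   0.         258.31464442] [-0.02530183  0.          0.          0.          0.        ]
155 205 315 0.1 [0.0527 0.0466] width 0.1864 | 155 205 315 0.112 [0.1146 0.1094] width 0.1633 | 
159 202 320 0.1 [0.0857 0.08  ] width 0.1875 | 159 202 320 0.112 [0.1436 0.1386] width 0.1643 | 
163 202 320 0.1 [0.1148 0.1098] width 0.1765 | 163 202 320 0.112 [0.1691 0.1647] width 0.1546 | 
167 202 319 0.1 [0.1407 0.1363] width 0.1653 | 167 202 319 0.112 [0.1918 0.1879] width 0.1448 | 
171 203 319 0.1 [0.1638 0.1599] width 0.1553 | 171 203 319 0.112 [0.212  0.2086] width 0.136 | 
175 209 314 0.1 [0.1846 0.1814] width 0.1335 | 175 209 314 0.112 [0.2302 0.2274] width 0.117 | 
179 223 303 0.1 [0.2031 0.2009] width 0.0969 | 179 223 303 0.112 [0.2464 0.2445] width 0.0849 | 
[(176, np.int64(261), np.int64(262)), (178, np.int64(255), np.int64(268)), (180, np.int64(253), np.int64(270)), (182, np.int64(251), np.int64(272)), (184, np.int64(250), np.int64(273)), (186, np.int64(250), np.int64(273)), (188, np.int64(249), np.int64(274)), (190, np.int64(249), np.int64(274)), (192, np.int64(249), np.int64(274)), (194, np.int64(249), np.int64(275)), (196, np.int64(249), np.int64(275)), (198, np.int64(249), np.int64(274)), (200, np.int64(250), np.int64(274)), (202, np.int64(251), np.int64(273)), (204, np.int64(253), np.int64(271)), (206, np.int64(255), np.int64(268)), (208, np.int64(262), np.int64(262))]
```

Contact: 8.7 N at TCP z ≈ 0.302. By this feel the shaft axis is at TCP ≈ 0.162 for shut tips, and everything else follows from that. Next: back up, open, go down around the knob, and close.

carry_out([
  {"x": 0,"y": 0,"z": 0.012,"twist": 0},
  {"x": 0,"y": 0,"z": 0.012,"twist": 0},
  {"x": 0,"y": 0,"z": 0,"twist": 0},
  {"x": 0,"y": 0,"z": 0,"twist": 0},
  {"x": 0,"y": 0,"z": 0,"twist": 0},
  {"x": 0,"y": 0,"z": 0,"twist": 0},
  {"x": 0,"y": 0,"z": 0,"twist": 0},
  {"x": 0,"y": 0,"z": -0.012,"twist": 0},
  {"x": 0,"y": 0,"z": -0.012,"twist": 0},
  {"x": 0,"y": 0,"z": 0,"twist": 0},
], hand=1)

```text
clock: 6.95
tool_pos: [0.5512, 0.076, 0.2969]
eef_rot: [[0.114, 0.993, -0.006], [0.993, -0.114, -0.001], [-0.002, -0.006, -1.0]]
ft_force: [0.5, -0.9, 0.3]
finger_gap: 0.0854
gripper_force: 0.0
```

carry_out([
  {"x": 0,"y": 0,"z": -0.006,"twist": 0},
  {"x": 0,"y": 0,"z": -0.006,"twist": 0},
  {"x": 0,"y": 0,"z": -0.006,"twist": 0},
  {"x": 0,"y": 0,"z": -0.005,"twist": 0},
  {"x": 0,"y": 0,"z": 0,"twist": 0},
  {"x": 0,"y": 0,"z": 0,"twist": 0},
])

```text
clock: 7.45
tool_pos: [0.5535, 0.0759, 0.277]
eef_rot: [[0.114, 0.993, -0.001], [0.993, -0.114, -0.0], [-0.0, -0.001, -1.0]]
ft_force: [0.2, 0.2, 0.5]
finger_gap: 0.085
gripper_force: 0.0
```

carry_out([
  {"x": 0,"y": 0,"z": 0,"twist": 0},
  {"x": 0,"y": 0,"z": 0,"twist": 0},
  {"x": 0,"y": 0,"z": 0,"twist": 0},
  {"x": 0,"y": 0,"z": 0,"twist": 0},
  {"x": 0,"y": 0,"z": 0,"twist": 0},
  {"x": 0,"y": 0,"z": 0,"twist": 0},
  {"x": 0,"y": 0,"z": 0,"twist": 0},
  {"x": 0,"y": 0,"z": 0,"twist": 0},
], hand=-1, squeeze=25)

```text
clock: 8.12
tool_pos: [0.5528, 0.0761, 0.2776]
eef_rot: [[0.114, 0.993, -0.002], [0.993, -0.114, 0.001], [0.001, -0.002, -1.0]]
ft_force: [-3.9, 0.3, 5.6]
finger_gap: 0.023
gripper_force: 25.3
```

carry_out([
  {"x": 0,"y": 0,"z": 0.002,"twist": 0},
  {"x": 0,"y": 0,"z": 0.002,"twist": 0},
  {"x": 0,"y": 0,"z": 0.002,"twist": 0},
  {"x": 0,"y": 0,"z": 0.002,"twist": 0},
  {"x": 0,"y": 0,"z": 0.002,"twist": 0},
  {"x": 0,"y": 0,"z": 0.002,"twist": 0},
  {"x": 0,"y": 0,"z": 0,"twist": 0},
])

```text
clock: 8.7
tool_pos: [0.5528, 0.0761, 0.2893]
eef_rot: [[0.114, 0.993, -0.002], [0.993, -0.114, 0.0], [0.0, -0.002, -1.0]]
ft_force: [-3.4, 0.4, -0.8]
finger_gap: 0.0231
gripper_force: 24.9
```

carry_out([
  {"x": 0,"y": 0,"z": 0.002,"twist": 0},
  {"x": 0,"y": 0,"z": 0.002,"twist": 0},
  {"x": 0,"y": 0,"z": 0.002,"twist": 0},
  {"x": 0,"y": 0,"z": 0.001,"twist": 0},
  {"x": 0,"y": 0,"z": 0,"twist": 0},
])

```text
clock: 9.12
tool_pos: [0.5529, 0.076, 0.2964]
eef_rot: [[0.114, 0.993, -0.002], [0.993, -0.114, 0.0], [0.0, -0.002, -1.0]]
ft_force: [-5.4, 1.0, -2.1]
finger_gap: 0.0232
gripper_force: 24.9
```

carry_out([
  {"x": 0,"y": 0,"z": 0.001,"twist": 0},
  {"x": 0,"y": 0,"z": 0,"twist": 0},
])

```text
clock: 9.28
tool_pos: [0.5529, 0.076, 0.2973]
eef_rot: [[0.114, 0.993, -0.002], [0.993, -0.114, 0.0], [0.0, -0.002, -1.0]]
ft_force: [-4.7, 1.2, -2.4]
finger_gap: 0.0234
gripper_force: 24.8
```

carry_out([
  {"x": 0,"y": 0,"z": 0,"twist": 0},
  {"x": 0,"y": 0,"z": 0,"twist": 0},
  {"x": 0,"y": 0,"z": 0,"twist": 0},
  {"x": 0,"y": 0,"z": 0,"twist": 0},
  {"x": 0,"y": 0,"z": 0,"twist": 0},
], hand=1)

```text
clock: 9.7
tool_pos: [0.5548, 0.0758, 0.298]
eef_rot: [[0.115, 0.993, 0.003], [0.993, -0.115, -0.0], [0.0, 0.003, -1.0]]
ft_force: [-0.5, -0.5, 0.2]
finger_gap: 0.081
gripper_force: 0.0
```

carry_out([
  {"x": 0,"y": 0,"z": 0.012,"twist": 0},
  {"x": 0,"y": 0,"z": 0.02,"twist": 0},
  {"x": 0,"y": 0,"z": 0.03,"twist": 0},
  {"x": 0,"y": 0,"z": 0.03,"twist": 0},
  {"x": 0,"y": 0,"z": 0.02,"twist": 0},
  {"x": -0.004,"y": -0.034,"z": 0,"twist": -7},
  {"x": -0.004,"y": -0.034,"z": 0,"twist": -7},
  {"x": -0.004,"y": -0.034,"z": 0,"twist": -7},
  {"x": -0.004,"y": -0.034,"z": 0,"twist": -7},
  {"x": -0.004,"y": -0.034,"z": 0,"twist": -7},
])

```text
clock: 10.53
tool_pos: [0.5335, -0.0959, 0.4107]
eef_rot: [[0.668, 0.744, 0.002], [0.744, -0.668, 0.0], [0.002, 0.001, -1.0]]
ft_force: [0.2, 0.6, 0.2]
finger_gap: 0.0852
gripper_force: 0.0
```

carry_out([
  {"x": -0.0016,"y": -0.0112,"z": -0.005,"twist": -7.1},
  {"x": -0.0016,"y": -0.0112,"z": -0.005,"twist": -7.1},
  {"x": -0.0016,"y": -0.0112,"z": -0.005,"twist": -7.1},
  {"x": -0.0016,"y": -0.0112,"z": -0.005,"twist": -7.1},
  {"x": -0.0016,"y": -0.0112,"z": -0.005,"twist": -7.1},
  {"x": -0.0016,"y": -0.0112,"z": -0.005,"twist": -7.1},
  {"x": -0.0016,"y": -0.0112,"z": -0.005,"twist": -7.1},
  {"x": -0.0016,"y": -0.0112,"z": -0.005,"twist": -7.1},
  {"x": -0.0016,"y": -0.0112,"z": -0.005,"twist": -7.1},
  {"x": -0.0016,"y": -0.0112,"z": -0.005,"twist": -7.1},
])

```text
clock: 11.37
tool_pos: [0.518, -0.2067, 0.3602]
eef_rot: [[0.921, -0.389, 0.002], [-0.389, -0.921, -0.0], [0.002, -0.0, -1.0]]
ft_force: [-0.0, 0.1, -0.8]
finger_gap: 0.0852
gripper_force: 0.0
```

carry_out([
  {"x": 0,"y": 0,"z": -0.005,"twist": -7.1},
  {"x": 0,"y": 0,"z": -0.005,"twist": -7.1},
  {"x": 0,"y": 0,"z": -0.005,"twist": -7.1},
  {"x": 0,"y": 0,"z": -0.005,"twist": -7.1},
  {"x": 0,"y": 0,"z": -0.005,"twist": -7.1},
  {"x": 0,"y": 0,"z": -0.005,"twist": -7.1},
  {"x": 0,"y": 0,"z": -0.005,"twist": -7.1},
  {"x": 0,"y": 0,"z": -0.005,"twist": -7.1},
  {"x": 0,"y": 0,"z": -0.005,"twist": -7.1},
  {"x": 0,"y": 0,"z": -0.005,"twist": -7.1},
])

```text
clock: 12.2
tool_pos: [0.5183, -0.2061, 0.3099]
eef_rot: [[-0.067, -0.998, 0.001], [-0.998, 0.067, -0.0], [0.0, -0.001, -1.0]]
ft_force: [0.2, 0.8, -0.9]
finger_gap: 0.0857
gripper_force: 0.0
```

```bash
python3 - <<'E'
from h import *
im,s=wrist();cv2.imwrite("pics/w4.png",im);print(s["tool_pos"],s["eef_rot"][0],s["clock"],s["joint_pos"],s["ft_force"])
hsv=cv2.cvtColor(im,cv2.COLOR_BGR2HSV);h,sa,v=hsv[...,0],hsv[...,1],hsv[...,2]
m=big((h>=5)&(h<16)&(sa>100)&(v>60));y,x=np.nonzero(m);print(x.min(),x.max(),y.min(),y.max(),m.sum())
for r in range(y.min()+3,y.max(),12):
    c=np.nonzero(m[r])[0]; print(r,plane("wrist",[[c.min(),r],[c.max(),r]],.2475)[:,:2].round(4).tolist())
sd=vision.camera("side")[...,::-1].copy();hsv=cv2.cvtColor(sd,cv2.COLOR_BGR2HSV);h,sa,v=hsv[...,0],hsv[...,1],hsv[...,2]
roi=np.zeros(h.shape,bool);roi[95:150,215:260]=1
m=big(roi&((h<4)|(h>174))&(sa>180)&(v>90));y,x=np.nonzero(m);print("knob side",x.mean(),y.mean(),y.min(),y.max())
E
```

```text
[ 0.51834335 -0.20605082  0.30992724] [-0.06726294 -0.99773476  0.00102054] 12.2 [-0.56149836  0.61022177  1.33570638  1.9252958  -0.65804434  1.14802935
 -2.1774488 ] [ 0.23045473  0.81905209 -0.86986901]
239 279 145 273 3814
148 [[0.5234, -0.2516], [0.5042, -0.2503]]
160 [[0.527, -0.2431], [0.5024, -0.2415]]
172 [[0.5285, -0.2343], [0.5028, -0.2325]]
184 [[0.5285, -0.2251], [0.5048, -0.2235]]
196 [[0.53, -0.2157], [0.506, -0.2141]]
208 [[0.5316, -0.2061], [0.5072, -0.2045]]
220 [[0.5332, -0.1963], [0.5085, -0.1946]]
232 [[0.5341, -0.1861], [0.5098, -0.1844]]
244 [[0.5358, -0.1756], [0.5111, -0.174]]
256 [[0.5375, -0.1648], [0.5125, -0.1632]]
268 [[0.5361, -0.1535], [0.5164, -0.1522]]
knob side 237.27737226277372 122.39416058394161 115 129
```

View pics/w4.png

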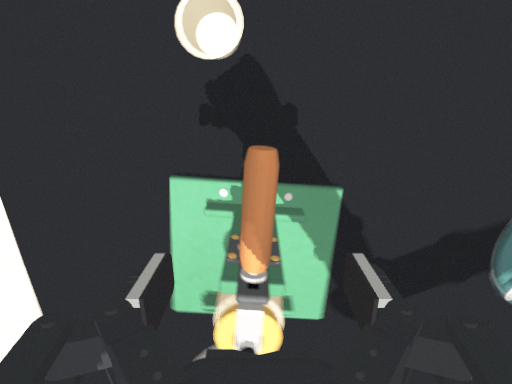

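Knob is up: it rose 6.2 px in the side view, about 19 mm. The grip runs from (262,150) to (257,268) with its axis at x ≈ 0.519 for y = −0.206, under the TCP; the cup at (210,20) is clear. Down onto the handle.

carry_out([
  {"x": 0.001,"y": 0,"z": -0.012,"twist": -3},
  {"x": 0,"y": 0,"z": -0.012,"twist": 0},
  {"x": 0,"y": 0,"z": -0.012,"twist": 0},
  {"x": 0,"y": 0,"z": -0.012,"twist": 0},
  {"x": 0,"y": 0,"z": -0.012,"twist": 0},
  {"x": 0,"y": 0,"z": -0.012,"twist": 0},
  {"x": 0,"y": 0,"z": -0.012,"twist": 0},
  {"x": 0,"y": 0,"z": -0.011,"twist": 0},
  {"x": 0,"y": 0,"z": 0,"twist": 0},
  {"x": 0,"y": 0,"z": 0,"twist": 0},
])

```text
clock: 13.13
tool_pos: [0.5183, -0.206, 0.2136]
eef_rot: [[-0.115, -0.993, -0.001], [-0.993, 0.115, 0.0], [-0.0, 0.001, -1.0]]
ft_force: [0.8, -0.2, 0.2]
finger_gap: 0.0855
gripper_force: 0.0
```

carry_out([
  {"x": 0,"y": 0,"z": 0,"twist": 0},
  {"x": 0,"y": 0,"z": 0,"twist": 0},
  {"x": 0,"y": 0,"z": 0,"twist": 0},
  {"x": 0,"y": 0,"z": 0,"twist": 0},
  {"x": 0,"y": 0,"z": 0,"twist": 0},
  {"x": 0,"y": 0,"z": 0,"twist": 0},
  {"x": 0,"y": 0,"z": 0,"twist": 0},
  {"x": 0,"y": 0,"z": 0,"twist": 0},
], hand=-1, squeeze=30)

```text
clock: 13.8
tool_pos: [0.5188, -0.2061, 0.2147]
eef_rot: [[-0.114, -0.993, 0.001], [-0.993, 0.114, 0.0], [-0.0, -0.001, -1.0]]
ft_force: [-0.6, 1.3, 2.5]
finger_gap: 0.0252
gripper_force: 29.4
```

```bash
python3 - <<'E'
from h import *
s=env.read_state();print(s["joint_pos"],s["tool_pos"],s["ft_force"],s["ft_torque"],s["eef_rot"][0])
E
# path table: per 9 deg row, tumbler yaw -6.9
python3 -c "
import math
for k in range(40):
    a,b=math.radians(9*k),math.radians(9*k+9);d=75*(math.sin(b)-math.sin(a));print(9*k+9,round(d*.993,1),round(-d*.12,1),round(75*(math.cos(b)-math.cos(a)),1))"
```

```text
[-0.47390521  0.70547325  1.21004127  2.02403495 -0.80484327  1.00125124
 -2.10870897] [ 0.51881268 -0.20613298  0.2146585 ] [-0.64575203  1.30822687  2.53861861] [ 0.09210694  0.07118156 -0.07918637] [-1.14358531e-01 -9.93439403e-01  5.27928970e-04]
9 11.7 -1.4 -0.9
18 11.4 -1.4 -2.7
27 10.8 -1.3 -4.5
36 10.0 -1.2 -6.1
45 8.9 -1.1 -7.6
54 7.6 -0.9 -8.9
63 6.1 -0.7 -10.0
72 4.5 -0.5 -10.9
81 2.7 -0.3 -11.4
90 0.9 -0.1 -11.7
99 -0.9 0.1 -11.7
108 -2.7 0.3 -11.4
117 -4.5 0.5 -10.9
126 -6.1 0.7 -10.0
135 -7.6 0.9 -8.9
144 -8.9 1.1 -7.6
153 -10.0 1.2 -6.1
162 -10.8 1.3 -4.5
171 -11.4 1.4 -2.7
180 -11.7 1.4 -0.9
189 -11.7 1.4 0.9
198 -11.4 1.4 2.7
207 -10.8 1.3 4.5
216 -10.0 1.2 6.1
225 -8.9 1.1 7.6
234 -7.6 0.9 8.9
243 -6.1 0.7 10.0
252 -4.5 0.5 10.9
261 -2.7 0.3 11.4
270 -0.9 0.1 11.7
279 0.9 -0.1 11.7
288 2.7 -0.3 11.4
297 4.5 -0.5 10.9
306 6.1 -0.7 10.0
315 7.6 -0.9 8.9
324 8.9 -1.1 7.6
333 10.0 -1.2 6.1
342 10.8 -1.3 4.5
351 11.4 -1.4 2.7
360 11.7 -1.4 0.9
```

carry_out([
  {"x": 0.0039,"y": -0.0005,"z": -0.0001,"twist": 0},
  {"x": 0.0078,"y": -0.0009,"z": -0.0008,"twist": 0},
  {"x": 0.0114,"y": -0.0014,"z": -0.0027,"twist": 0},
  {"x": 0.0108,"y": -0.0013,"z": -0.0045,"twist": 0},
  {"x": 0.01,"y": -0.0012,"z": -0.0061,"twist": 0},
  {"x": 0.0089,"y": -0.0011,"z": -0.0076,"twist": 0},
])

```text
clock: 14.3
tool_pos: [0.5722, -0.2126, 0.1918]
eef_rot: [[-0.114, -0.993, -0.001], [-0.993, 0.114, 0.0], [-0.0, 0.001, -1.0]]
ft_force: [-3.3, 1.2, 2.1]
finger_gap: 0.0252
gripper_force: 29.6
```

carry_out([
  {"x": 0.0076,"y": -0.0009,"z": -0.0089,"twist": 0},
  {"x": 0.0061,"y": -0.0007,"z": -0.01,"twist": 0},
  {"x": 0.0045,"y": -0.0005,"z": -0.0109,"twist": 0},
  {"x": 0.0027,"y": -0.0003,"z": -0.0114,"twist": 0},
  {"x": 0.0009,"y": -0.0001,"z": -0.0117,"twist": 0},
  {"x": -0.0009,"y": 0.0001,"z": -0.0117,"twist": 0},
  {"x": -0.0027,"y": 0.0003,"z": -0.0114,"twist": 0},
  {"x": -0.0045,"y": 0.0005,"z": -0.0109,"twist": 0},
  {"x": -0.0061,"y": 0.0007,"z": -0.01,"twist": 0},
  {"x": -0.0076,"y": 0.0009,"z": -0.0089,"twist": 0},
])

```text
clock: 15.13
tool_pos: [0.5708, -0.2124, 0.0859]
eef_rot: [[-0.115, -0.993, -0.001], [-0.993, 0.115, 0.001], [-0.001, 0.001, -1.0]]
ft_force: [-3.1, 2.9, 12.2]
finger_gap: 0.0253
gripper_force: 30.3
```

carry_out([
  {"x": -0.0091,"y": 0.0011,"z": -0.0068,"twist": 0},
  {"x": -0.0102,"y": 0.0012,"z": -0.0053,"twist": 0},
  {"x": -0.0108,"y": 0.0013,"z": -0.0041,"twist": 0},
  {"x": -0.0114,"y": 0.0014,"z": -0.0027,"twist": 0},
  {"x": -0.0117,"y": 0.0014,"z": -0.0009,"twist": 0},
  {"x": -0.0117,"y": 0.0014,"z": 0.0009,"twist": 0},
  {"x": -0.0114,"y": 0.0014,"z": 0.0027,"twist": 0},
  {"x": -0.0108,"y": 0.0013,"z": 0.0045,"twist": 0},
  {"x": -0.01,"y": 0.0012,"z": 0.0061,"twist": 0},
  {"x": -0.0089,"y": 0.0011,"z": 0.0076,"twist": 0},
])

```text
clock: 15.97
tool_pos: [0.4634, -0.1994, 0.0893]
eef_rot: [[-0.115, -0.993, -0.001], [-0.993, 0.115, 0.001], [-0.001, 0.001, -1.0]]
ft_force: [-1.4, -0.3, 1.7]
finger_gap: 0.0251
gripper_force: 30.7
```

carry_out([
  {"x": -0.0076,"y": 0.0009,"z": 0.0089,"twist": 0},
  {"x": -0.0061,"y": 0.0007,"z": 0.01,"twist": 0},
  {"x": -0.0045,"y": 0.0005,"z": 0.0109,"twist": 0},
  {"x": -0.0027,"y": 0.0003,"z": 0.0114,"twist": 0},
  {"x": -0.0009,"y": 0.0001,"z": 0.0117,"twist": 0},
  {"x": 0.0009,"y": -0.0001,"z": 0.0117,"twist": 0},
  {"x": 0.0027,"y": -0.0003,"z": 0.0114,"twist": 0},
  {"x": 0.0045,"y": -0.0005,"z": 0.0109,"twist": 0},
  {"x": 0.0061,"y": -0.0007,"z": 0.01,"twist": 0},
  {"x": 0.0076,"y": -0.0009,"z": 0.0089,"twist": 0},
])

```text
clock: 16.8
tool_pos: [0.4692, -0.2001, 0.1964]
eef_rot: [[-0.114, -0.994, 0.006], [-0.994, 0.114, -0.002], [0.002, -0.006, -1.0]]
ft_force: [8.8, -1.7, -9.2]
finger_gap: 0.0254
gripper_force: 30.2
```

carry_out([
  {"x": 0.0098,"y": -0.0011,"z": 0.0061,"twist": 0},
  {"x": 0.0105,"y": -0.0012,"z": 0.0051,"twist": 0},
  {"x": 0.0108,"y": -0.0013,"z": 0.004,"twist": 0},
  {"x": 0.0114,"y": -0.0014,"z": 0.0027,"twist": 0},
  {"x": 0.0117,"y": -0.0014,"z": 0.0009,"twist": 0},
  {"x": 0.0117,"y": -0.0014,"z": -0.0009,"twist": 0},
  {"x": 0.0114,"y": -0.0014,"z": -0.0027,"twist": 0},
  {"x": 0.0108,"y": -0.0013,"z": -0.0045,"twist": 0},
  {"x": 0.01,"y": -0.0012,"z": -0.0061,"twist": 0},
  {"x": 0.0089,"y": -0.0011,"z": -0.0076,"twist": 0},
])

```text
clock: 17.63
tool_pos: [0.573, -0.2127, 0.1909]
eef_rot: [[-0.114, -0.993, -0.001], [-0.993, 0.114, 0.0], [0.0, 0.001, -1.0]]
ft_force: [-4.5, 1.4, 4.2]
finger_gap: 0.0249
gripper_force: 31.2
```

carry_out([
  {"x": 0.0074,"y": -0.0009,"z": -0.0089,"twist": 0},
  {"x": 0.0059,"y": -0.0007,"z": -0.01,"twist": 0},
  {"x": 0.0043,"y": -0.0005,"z": -0.0107,"twist": 0},
  {"x": 0.0025,"y": -0.0003,"z": -0.0112,"twist": 0},
  {"x": 0.0009,"y": -0.0001,"z": -0.0114,"twist": 0},
  {"x": -0.0009,"y": 0.0001,"z": -0.0114,"twist": 0},
  {"x": -0.0027,"y": 0.0003,"z": -0.0111,"twist": 0},
  {"x": -0.0045,"y": 0.0005,"z": -0.0107,"twist": 0},
  {"x": -0.0061,"y": 0.0007,"z": -0.0098,"twist": 0},
  {"x": -0.0076,"y": 0.0009,"z": -0.0087,"twist": 0},
])

```text
clock: 18.47
tool_pos: [0.5713, -0.2124, 0.0866]
eef_rot: [[-0.115, -0.993, -0.0], [-0.993, 0.115, 0.0], [-0.0, 0.0, -1.0]]
ft_force: [-2.5, 1.9, 9.0]
finger_gap: 0.0251
gripper_force: 31.5
```

carry_out([
  {"x": -0.0091,"y": 0.0011,"z": -0.0074,"twist": 0},
  {"x": -0.0102,"y": 0.0012,"z": -0.0059,"twist": 0},
  {"x": -0.0108,"y": 0.0013,"z": -0.0043,"twist": 0},
  {"x": -0.0114,"y": 0.0014,"z": -0.0027,"twist": 0},
  {"x": -0.0117,"y": 0.0014,"z": -0.0009,"twist": 0},
  {"x": -0.0117,"y": 0.0014,"z": 0.0009,"twist": 0},
  {"x": -0.0114,"y": 0.0014,"z": 0.0027,"twist": 0},
  {"x": -0.0106,"y": 0.0013,"z": 0.0045,"twist": 0},
  {"x": -0.0098,"y": 0.0012,"z": 0.0061,"twist": 0},
  {"x": -0.0087,"y": 0.0011,"z": 0.0076,"twist": 0},
])

```text
clock: 19.3
tool_pos: [0.464, -0.1995, 0.0886]
eef_rot: [[-0.115, -0.993, -0.002], [-0.993, 0.115, 0.001], [-0.0, 0.002, -1.0]]
ft_force: [-0.6, -0.7, 2.6]
finger_gap: 0.0251
gripper_force: 30.9
```

carry_out([
  {"x": -0.0074,"y": 0.0009,"z": 0.0088,"twist": 0},
  {"x": -0.0059,"y": 0.0007,"z": 0.0097,"twist": 0},
  {"x": -0.0043,"y": 0.0005,"z": 0.0106,"twist": 0},
  {"x": -0.0025,"y": 0.0003,"z": 0.0111,"twist": 0},
  {"x": -0.0007,"y": 0.0001,"z": 0.0114,"twist": 0},
  {"x": 0.0011,"y": -0.0001,"z": 0.0114,"twist": 0},
  {"x": 0.0029,"y": -0.0003,"z": 0.0111,"twist": 0},
  {"x": 0.0045,"y": -0.0005,"z": 0.0106,"twist": 0},
  {"x": 0.0061,"y": -0.0007,"z": 0.0097,"twist": 0},
  {"x": 0.0076,"y": -0.0009,"z": 0.0086,"twist": 0},
])

```text
clock: 20.13
tool_pos: [0.4664, -0.1998, 0.193]
eef_rot: [[-0.115, -0.993, -0.001], [-0.993, 0.115, 0.001], [-0.001, 0.001, -1.0]]
ft_force: [-3.7, 0.2, 6.6]
finger_gap: 0.0251
gripper_force: 31.5
```

carry_out([
  {"x": 0.0089,"y": -0.0011,"z": 0.0076,"twist": 0},
  {"x": 0.01,"y": -0.0012,"z": 0.0061,"twist": 0},
  {"x": 0.0107,"y": -0.0013,"z": 0.0045,"twist": 0},
  {"x": 0.01,"y": -0.0012,"z": 0.0025,"twist": 0},
  {"x": 0.0077,"y": -0.0009,"z": 0.001,"twist": 0},
  {"x": 0.0051,"y": -0.0006,"z": 0.0002,"twist": 0},
  {"x": 0,"y": 0,"z": 0,"twist": 0},
  {"x": 0,"y": 0,"z": 0,"twist": 0},
  {"x": 0,"y": 0,"z": 0,"twist": 0},
  {"x": 0,"y": 0,"z": 0,"twist": 0},
])

```text
clock: 20.97
tool_pos: [0.5222, -0.2066, 0.2145]
eef_rot: [[-0.114, -0.993, 0.004], [-0.993, 0.114, -0.001], [0.001, -0.004, -1.0]]
ft_force: [1.1, -0.1, 7.2]
finger_gap: 0.025
gripper_force: 31.5
```

carry_out([
  {"x": -0.0015,"y": 0,"z": 0.001,"twist": 0},
  {"x": -0.0018,"y": 0.0004,"z": 0,"twist": 0},
  {"x": 0,"y": 0,"z": 0,"twist": 0},
  {"x": 0,"y": 0,"z": 0,"twist": 0},
  {"x": 0,"y": 0,"z": 0,"twist": 0},
])

```text
clock: 21.38
tool_pos: [0.5169, -0.2059, 0.2146]
eef_rot: [[-0.114, -0.993, 0.001], [-0.993, 0.114, -0.0], [0.0, -0.001, -1.0]]
ft_force: [-0.0, -1.4, 5.4]
finger_gap: 0.0254
gripper_force: 31.3
```

carry_out([
  {"x": 0,"y": 0,"z": 0,"twist": 0},
  {"x": 0,"y": 0,"z": 0,"twist": 0},
  {"x": 0,"y": 0,"z": 0,"twist": 0},
  {"x": 0,"y": 0,"z": 0,"twist": 0},
  {"x": 0,"y": 0,"z": 0,"twist": 0},
  {"x": 0,"y": 0,"z": 0,"twist": 0},
  {"x": 0,"y": 0,"z": 0.015,"twist": 0},
  {"x": 0,"y": 0,"z": 0.03,"twist": 0},
  {"x": 0,"y": 0,"z": 0.035,"twist": 0},
  {"x": 0,"y": 0,"z": 0.035,"twist": 0},
], hand=1)

```text
clock: 22.22
tool_pos: [0.5161, -0.2057, 0.3307]
eef_rot: [[-0.116, -0.993, -0.002], [-0.993, 0.116, -0.001], [0.001, 0.002, -1.0]]
ft_force: [0.4, 0.5, 0.3]
finger_gap: 0.0857
gripper_force: 0.0
```

carry_out([
  {"x": 0,"y": 0,"z": 0.035,"twist": 7},
  {"x": 0,"y": 0,"z": 0.035,"twist": 7},
  {"x": 0.003,"y": 0.025,"z": 0,"twist": 7},
  {"x": 0.004,"y": 0.035,"z": 0,"twist": 7},
  {"x": 0.004,"y": 0.035,"z": 0,"twist": 7},
  {"x": 0.004,"y": 0.035,"z": 0,"twist": 7},
  {"x": 0.004,"y": 0.035,"z": 0,"twist": 7},
  {"x": 0.004,"y": 0.035,"z": 0,"twist": 7},
  {"x": 0.004,"y": 0.035,"z": 0,"twist": 7},
  {"x": 0.004,"y": 0.035,"z": 0,"twist": 7},
], hand=-1)

```text
clock: 23.05
tool_pos: [0.5475, 0.0654, 0.4004]
eef_rot: [[0.897, -0.443, 0.001], [-0.443, -0.897, 0.001], [0.001, -0.001, -1.0]]
ft_force: [0.6, -0.2, -0.2]
finger_gap: -0.0004
gripper_force: 0.0
```

carry_out([
  {"x": 0.006,"y": 0.0105,"z": -0.02,"twist": 7},
  {"x": 0,"y": 0,"z": -0.02,"twist": 7},
  {"x": 0,"y": 0,"z": -0.02,"twist": 7},
  {"x": 0,"y": 0,"z": -0.01,"twist": 7},
  {"x": 0,"y": 0,"z": 0,"twist": 0},
  {"x": 0,"y": 0,"z": 0,"twist": 0},
])

```text
clock: 23.55
tool_pos: [0.5537, 0.0742, 0.3298]
eef_rot: [[1.0, 0.021, 0.0], [0.021, -1.0, -0.0], [0.0, 0.0, -1.0]]
ft_force: [0.5, -0.6, -0.4]
finger_gap: -0.0003
gripper_force: 0.0
```

```bash
python3 - <<'E'
from h import *
a=cv2.imread("pics/side0.png");b=vision.camera("side")[...,::-1].copy();cv2.imwrite("pics/side1.png",b)
for im in(a,b):
    hsv=cv2.cvtColor(im,cv2.COLOR_BGR2HSV);h,s,v=hsv[...,0],hsv[...,1],hsv[...,2]
    w=(h>=5)&(h<16)&(s>100)&(v>60);w[:,:288]=0;w[:195]=0;w[260:]=0;w[:,335:]=0
    w=big(w);y,x=np.nonzero(w);print("grip",x.mean(),y.mean(),w.sum())
    g=(h>55)&(h<90)&(s>60)&(v>40);g[:230]=0;g[:,:190]=0;g=big(g);y,x=np.nonzero(g);print("base low",x.mean(),y.mean(),y.max())
s=env.read_state();print(s["tool_pos"],s["joint_pos"])
cv2.imwrite("pics/c3.png",cv2.resize(b[90:270,190:340],(600,600*180//150)[:2] if 0 else (500,600),interpolation=0))
E
```

```text
grip 309.77570093457945 223.7644859813084 535
base low 260.62569444444443 252.09814814814814 292
grip 308.8932038834951 224.16504854368932 515
base low 260.5805928670681 252.10074108383512 292
[0.55431989 0.07421745 0.33037422] [-0.88973484  0.36764569  0.90903521  1.89199107 -0.33497928  1.04082917
 -1.3906195 ]
```

View pics/c3.png

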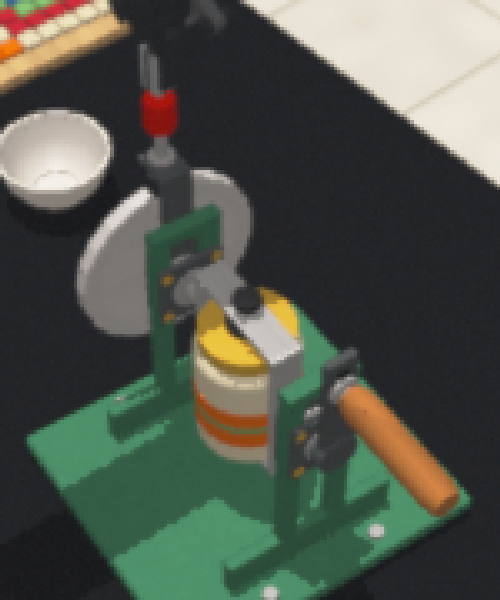

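Jar upright: the grip is within 1 px of its start, about 2° back, and the base has not moved. The shut tips stand over the raised knob at (160,110), so I push it down.

carry_out([
  {"x": 0,"y": 0,"z": -0.004,"twist": 0},
  {"x": 0,"y": 0,"z": -0.003,"twist": 0},
  {"x": 0,"y": 0,"z": -0.003,"twist": 0},
  {"x": 0,"y": 0,"z": -0.003,"twist": 0},
  {"x": 0,"y": 0,"z": -0.002,"twist": 0},
  {"x": 0,"y": 0,"z": 0,"twist": 0},
])

```text
clock: 24.1
tool_pos: [0.5541, 0.0749, 0.314]
eef_rot: [[1.0, 0.025, 0.001], [0.025, -1.0, -0.0], [0.001, 0.0, -1.0]]
ft_force: [-0.8, 0.3, 1.3]
finger_gap: 0.0003
gripper_force: 0.5
```

carry_out([
  {"x": 0,"y": 0,"z": -0.002,"twist": 0},
  {"x": 0,"y": 0,"z": -0.002,"twist": 0},
  {"x": 0,"y": 0,"z": 0,"twist": 0},
])

```text
clock: 24.35
tool_pos: [0.5539, 0.0749, 0.3099]
eef_rot: [[1.0, 0.025, 0.0], [0.025, -1.0, -0.0], [0.0, 0.0, -1.0]]
ft_force: [0.7, 0.9, 1.2]
finger_gap: -0.0
gripper_force: 0.5
```

carry_out([
  {"x": 0,"y": 0,"z": -0.002,"twist": 0},
  {"x": 0,"y": 0,"z": -0.002,"twist": 0},
  {"x": 0,"y": 0,"z": -0.002,"twist": 0},
  {"x": 0,"y": 0,"z": 0,"twist": 0},
])

```text
clock: 24.68
tool_pos: [0.5537, 0.075, 0.3037]
eef_rot: [[1.0, 0.025, -0.0], [0.025, -1.0, -0.0], [-0.0, 0.0, -1.0]]
ft_force: [0.7, -0.7, 0.4]
finger_gap: 0.0003
gripper_force: 0.5
```

carry_out([
  {"x": 0,"y": 0,"z": -0.002,"twist": 0},
  {"x": 0,"y": 0,"z": -0.001,"twist": 0},
  {"x": 0,"y": 0,"z": 0,"twist": 0},
])

```text
clock: 24.93
tool_pos: [0.5538, 0.075, 0.3017]
eef_rot: [[1.0, 0.025, -0.0], [0.025, -1.0, 0.001], [-0.0, -0.001, -1.0]]
ft_force: [-0.2, 0.9, 6.6]
finger_gap: -0.0001
gripper_force: 3.3
```

carry_out([
  {"x": 0,"y": 0,"z": -0.001,"twist": 0},
  {"x": 0,"y": 0,"z": 0,"twist": 0},
])

```text
clock: 25.1
tool_pos: [0.5539, 0.075, 0.3016]
eef_rot: [[1.0, 0.025, -0.0], [0.025, -1.0, 0.002], [-0.0, -0.002, -1.0]]
ft_force: [-2.8, -0.1, 11.5]
finger_gap: 0.0001
gripper_force: 6.0
```

carry_out([
  {"x": 0,"y": 0,"z": 0.01,"twist": 0},
  {"x": 0,"y": 0,"z": 0.02,"twist": 0},
  {"x": 0,"y": 0,"z": 0.03,"twist": 0},
  {"x": 0,"y": 0,"z": 0.03,"twist": 0},
  {"x": 0,"y": 0,"z": 0.01,"twist": 0},
  {"x": 0,"y": 0,"z": 0,"twist": 0},
  {"x": 0,"y": 0,"z": 0,"twist": 0},
])

```text
clock: 25.68
tool_pos: [0.5531, 0.0752, 0.3995]
eef_rot: [[1.0, 0.025, -0.001], [0.025, -1.0, 0.0], [-0.001, -0.001, -1.0]]
ft_force: [-0.4, 0.2, 0.1]
finger_gap: -0.0001
gripper_force: 0.0
```

```bash
python3 - <<'E'
from h import *
for im in(cv2.imread("pics/side0.png"),vision.camera("side")[...,::-1].copy()):
    hsv=cv2.cvtColor(im,cv2.COLOR_BGR2HSV);h,s,v=hsv[...,0],hsv[...,1],hsv[...,2]
    w=(h>=5)&(h<16)&(s>100)&(v>60);w[:,:288]=0;w[:195]=0;w[260:]=0;w[:,335:]=0
    w=big(w);y,x=np.nonzero(w);print("grip",x.mean(),y.mean())
    m=((h<4)|(h>174))&(s>180)&(v>90);m[:95]=0;m[150:]=0;m[:,:215]=0;m[:,260:]=0;m=big(m);y,x=np.nonzero(m);print("knob",x.mean(),y.mean(),y.min(),y.max())
s=env.read_state();print(s["clock"],s["ft_force"],s["tool_pos"])
E
```

```text
grip 309.77570093457945 223.7644859813084
knob 237.53488372093022 128.54263565891472 122 135
grip 308.9611650485437 224.29514563106795
knob 237.5 128.79032258064515 122 135
25.7333 [ 0.30417596 -0.12701597  0.70103358] [0.55255338 0.07529046 0.39863204]
```

```bash
python3 -c "
from cell import job
print(job.job_done())"
```

```text
the job is handed in; nothing more can be done
None
```

I pulled the plunger, cranked the jar two full turns, stopped it upright and pushed the plunger fully home, then handed the job in at about 26 s. The hand-in gave no pass or fail result. My last checks showed the knob back at its starting height and the handle about 2° short of straight up (the limit is about 4.6°); the tumbler base showed no shift when checked after cranking, and nothing touched the bystanders.

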